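Free the loaf pan from the sliding clamp

ROBOT

A 7-joint arm with a two-finger parallel gripper is mounted at the origin on the work surface. World frame = base frame: x ahead of the robot, y to its left, z up, the work surface at z = 0. Lengths are in m, angles in rad, forces in N, time in s.
With the tool pointing down it reaches from about 0.4 to 0.85 m from the base axis. Payload 6.9 kg.
Tool frame: the origin (TCP) lies midway between the tips of the shut fingers; the grasp point (between the pads) lies behind it (ctrl.pinch_z is the z of the grasp point in the tool frame, in m); z points along the fingers, y is the line along which they close (so a half turn about z gives the same grasp; the last joint's range is limited). The gripper opens to 85 mm and grips with 20 to 120 N. Pads are 22 mm wide; open, the fingers measure 114 mm over their backs; the gripper's body (76 mm by 85 mm) begins 54 mm behind the grasp point. The pads swing forward as they close: fully open they stand 13 mm farther back than shut.
Start: joints at [1.315, 0.507, -0.238, 1.5, 0.126, 1.149, -0.155], TCP at [0.221, -0.585, 0.231] pointing down, gripper open.
Joint ranges: [-3.08, 3.08], [-0.24, 2.05], [-1.43, 1.35], [0, 2.5], [-1.52, 4.66], [0.17, 1.96], [-2.89, 2.89]. Speed limits (rad/s): [2.39, 2.39, 3.14, 3.14, 3.14, 3.14, 3.14].

INTERFACE

Orientations are given as a unit quaternion [w, x, y, z].
In Python, from station import ctrl, get_state, vision, ticket, models gives the robot as it stands. Calls block until the motion is done:
- ctrl.movep(position, orientation): joint-space move of the TCP to a pose.
- ctrl.movel(position, frame=None, max_speed=0.15): straight line of the TCP; frame=None keeps the orientation; max_speed is the mean speed in m/s.
- ctrl.set_joints(angles): joint-space move.
- ctrl.ungrasp() and ctrl.close_gripper(force=None): open the fingers fully, or close them until they stop; force is the grip in N (None keeps the last).
- ctrl.pause(seconds).
- ctrl.ik(position, orientation): joint angles nearest the present ones, or None.
- get_state(): the state.
- vision.grab_frame(name): name is "side" or "top" or "wrist"; returns (picture, depth): 384x512x3 uint8, blue, green, red; 384x512 float32, m along the optical axis (not along the pixel's ray), 0 where there is no reading.
- vision.camera_info(name): a dict with "mtx" (3x3 intrinsics, pixels), "R" (3x3) and "t" (3): a world point X has camera coordinates R X + t; the wrist camera has in their place "hand_eye" (4x4, takes a point from camera to tool coordinates, whose origin is the TCP and whose axes are the flange's). Camera axes: x right, y down, z forward; pixel columns grow to the right and rows downward; lengths in m; the calibration is good to about 2 mm. The wrist camera is an equidistant fisheye: a pixel r from the principal point sees the ray r / f radians off the axis. A picture is of the moment at which its call begins: read the wrist's pose just before it. camera_info takes no time and is no camera call.
A pose or a line that the arm cannot do raises ctrl.Unreachable and nothing moves.
- ticket.close_job(): hands the job in; it is judged then, once.
Trained networks look in the newest picture that a camera, given by its name, has taken for a name from the list of things; names that differ only in an ending like _2 or _b are one class to them, and where a whole thing is asked for, a point or a joint stands for the part that bears it (a point fixed in the world has none). Each returns a list of dicts, best first, with "p" (0 to 1); they miss things now and then, are a little off and sometimes report something else, mostly with a low value. They report only what shows in the picture. A call takes as long as a camera call. They do not tell look-alikes from the thing itself.
- models.recognise(camera, target): "point" ([column, row] in pixels, amid what is visible of it).
- models.masks_of(camera, target): "mask" (384x512 bool, what is visible of it) and "point" ([column, row] in pixels, amid what is visible of it).
The state is a dict: "time": time; "qpos": joint angles; "qd": joint speeds; "tau": joint torques, N m; "tcp_pos": TCP position; "eef_rot": TCP orientation; "contact_force": force on the tool from outside, world axes, zero at the start; "wrist_torque": the same for the moment, N m; "width": finger opening in m; "gripper_force": force on a finger pad.
Only numpy, scipy, OpenCV 4.12 (cv2) and the standard library are available. Lean on these libraries where they do the work, as an engineer would, in place of code of your own. Each camera call takes 0.05 s, during which the arm holds its last target. There are 200 camera calls.

TASK

The small aluminium loaf pan has been greased and is still held in the black pan clamp. Slide the clamp's orange jaw all the way back by its knob and leave it open, then lift the pan up out of the clamp and set it down gently, upright, on the middle of the square bamboo trivet, without dropping it.

Things in the scene. Friction and masses are not known exactly. Their poses are not given: they have to be found in the camera images.
- jaw (a joint): Opening of the clamp's sliding orange jaw, m: 0 to 0.005 at the start (on the pan), 0.06 fully open (stop). Level slide, 3 N friction, stays where left. Jaw 66 mm wide, 36 mm along the slide, top 73 mm above counter; its 14 mm top lip hooks over the pan's end. Clamp fixed to the counter: black base 240 x 84 x 14 mm, black fixed jaw at the pan's other end, 16 mm thick, top 46 mm above counter.
- jaw_knob (a point): Grip point on the axis of the upright round orange knob on top of the sliding jaw, 98 mm above the counter. Knob 28 mm in diameter, top at 116 mm; narrower below 80 mm, foot on the jaw's top at 73 mm. Axes move with the jaw: x is the opening direction (away from the pan), y across the clamp, z up.
- loaf_pan: Silver aluminium loaf pan in the clamp: open tin 118 mm long (x), 56 mm wide (y; 58 over the rim bead), 48 mm high, walls 3 mm, 0.1 to 0.2 kg. Origin: centre of its underside, z up. It stands on the clamp's base, underside 14 mm above the counter, ends between the jaws, long sides free for the fingers. Not the dark tin of the same shape on the counter.
- trivet: Square trivet of pale bamboo slats lying loose on the counter, 180 x 180 mm, 12 mm thick, about 0.35 kg. Origin: centre of its underside; z up, x along the slats. The round cork mat is not meant.
Mind the look-alikes: they are no part of the job. Several things have the shape of the loaf_pan; the one meant has the colours described above.

How it is judged:
By the outcome, as a careful person would: the job done as asked, in the order asked, and still so for the second after the job is handed in, with the robot touching nothing.
It also fails if it takes over 56 s, if anything falls off the work surface, if the arm or the gripper's body presses on something with over 40 N, if the wrist force passes 120 N, or if a joint passes its speed limit or range.

## Working session

There is one attempt and no reset: what is moved stays moved. The work goes in short steps, each a Python script; the robot and the scene stay as the last script left them, time stands still between calls to the robot, and variables do not carry over. Pictures are saved under pics/ and viewed, at most 10 in all, crops included, and the job is handed in when it is done.

```bash
mkdir -p pics; ls; cat > h.py <<'E'
import numpy as np,cv2
from station import ctrl,get_state,vision,ticket,models
def world(name,d):
    c=vision.camera_info(name);K=np.array(c["mtx"]);R=np.array(c["R"]);t=np.array(c["t"]).ravel()
    v,u=np.mgrid[:d.shape[0],:d.shape[1]]
    P=np.stack([(u-K[0,2])/K[0,0]*d,(v-K[1,2])/K[1,1]*d,d],-1)
    return (P-t)@R
E
python3 - <<'E'
from h import *
for n in("top","side"):
    p,d=vision.grab_frame(n);cv2.imwrite(f"pics/{n}0.png",p);W=world(n,d);np.save(n,W)
    for k in("jaw_knob","loaf_pan","trivet"):
        for m in models.masks_of(n,k)[:4]:
            M=m["mask"]&(d>0);q=W[M];print(n,k,round(m["p"],2),np.round(m["point"]),M.sum(),np.median(q,0).round(3),np.percentile(q[:,2],[2,98]).round(3))
print(get_state(),ctrl.pinch_z)
E
```

```text
pics
top jaw_knob 0.78 [241. 151.] 352 [0.574 0.236 0.073] [0.029 0.119]
top loaf_pan 0.83 [262. 165.] 718 [0.542 0.167 0.019] [0.01  0.065]
top loaf_pan 0.79 [178. 158.] 750 [0.587 0.444 0.007] [-0.004  0.049]
top loaf_pan 0.7 [119. 193.] 842 [0.468 0.644 0.009] [-0.004  0.05 ]
top loaf_pan 0.65 [191. 228.] 748 [0.356 0.405 0.004] [-0.004  0.051]
top trivet 0.59 [365. 180.] 2853 [ 0.5   -0.17   0.011] [-0.003  0.018]
side jaw_knob 0.91 [209. 199.] 402 [0.578 0.252 0.073] [0.026 0.119]
side loaf_pan 0.95 [283. 223.] 641 [0.325 0.218 0.021] [0.001 0.051]
side loaf_pan 0.82 [184. 247.] 931 [0.587 0.434 0.026] [0.002 0.05 ]
side loaf_pan 0.66 [188. 308.] 1174 [0.471 0.637 0.014] [0.001 0.05 ]
side loaf_pan 0.62 [257. 254.] 922 [0.359 0.401 0.025] [0.002 0.05 ]
side trivet 0.69 [261. 152.] 934 [ 0.503 -0.159  0.014] [0.008 0.018]
{'time': 0.4, 'qpos': array([ 1.31448745,  0.50763198, -0.23759287,  1.5003325 ,  0.12569976,
        1.14886512, -0.1548078 ]), 'qd': array([-0.0001589 , -0.0018701 ,  0.00040798, -0.00076261, -0.00011456,
        0.00017028, -0.00049786]), 'tau': array([ 1.70648695e-03, -6.19709086e+01, -2.18157202e+00, -2.49638987e+01,
        1.37348642e-02,  4.67069200e-03,  2.84455280e-05]), 'tcp_pos': array([ 0.22117788, -0.58448239,  0.23114688]), 'eef_rot': array([-1.27748952e-04,  9.83683404e-01,  1.79908155e-01, -1.71505329e-05]), 'contact_force': array([ 0.48142612, -0.78942534,  0.5188892 ]), 'wrist_torque': array([-0.01916833,  0.01419874,  0.03489828]), 'gripper_force': 0.0, 'width': 0.08530202686746093} -0.0187
```

```bash
python3 - <<'E'
import cv2,numpy as np
t=cv2.imread("pics/top0.png")
a=cv2.resize(t,(800,600));cv2.imwrite("pics/a.png",a)
c=cv2.resize(t[120:210,215:305],(600,600),interpolation=cv2.INTER_CUBIC)
cv2.imwrite("pics/b.png",c)
E
```

```text
(no output)
```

View pics/a.png

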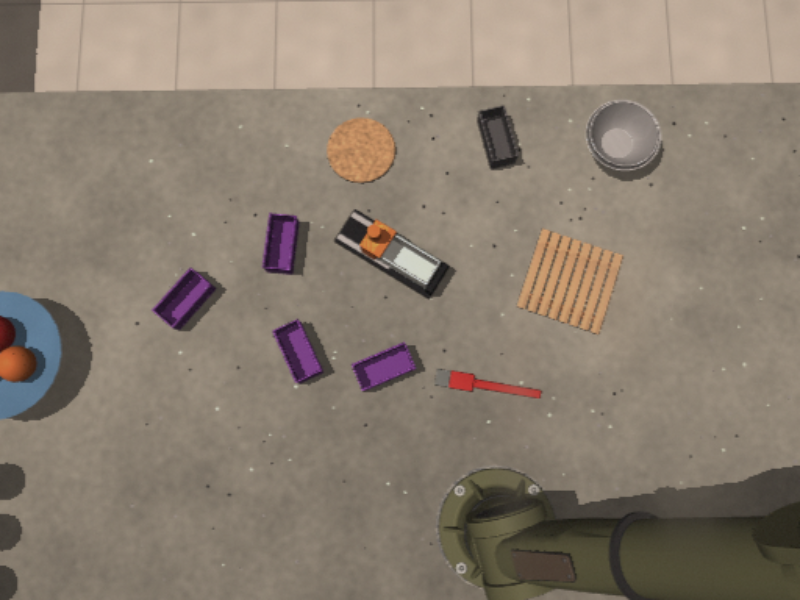

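View pics/b.png

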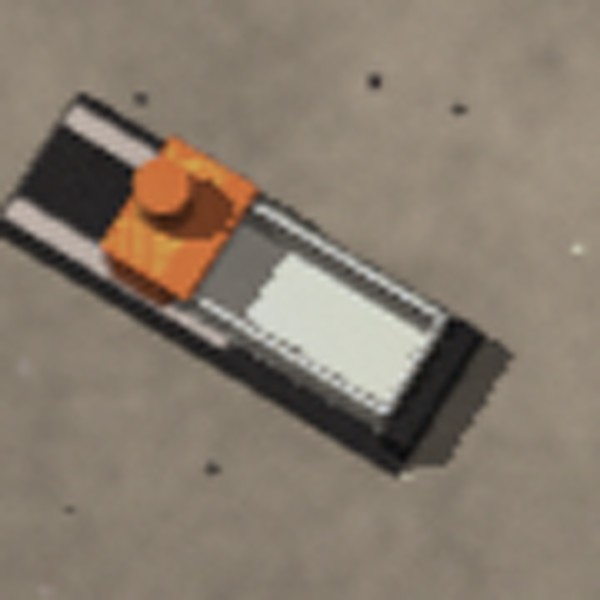

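The silver pan sits in the clamp at (262,165). The other pan shapes are the purple ones at (178,158), (119,193), (191,228) and (246,235), and the dark tin at (318,87). Only the one in the clamp is silver and between the orange and black jaws, and the crop confirms it. The orange knob is at about (239,148). The slatted trivet is at (365,180); the round cork mat at (231,96) is not meant.

```bash
python3 - <<'E'
from h import *
def rect(q):
    (c,s,a)=cv2.minAreaRect((q[:,:2]*1000).astype(np.float32));b=cv2.boxPoints((c,s,a));e=[b[1]-b[0],b[2]-b[1]];l=max(e,key=np.linalg.norm)
    return len(q),np.round(c,1),np.round(s,1),round(np.degrees(np.arctan2(l[1],l[0]))%180,1)
for n in("top","side"):
    W=np.load(n+".npy").reshape(-1,3)
    near=W[np.hypot(W[:,0]-.55,W[:,1]-.19)<.17]
    z=near[:,2]
    sel=lambda a,b:near[(z>a)&(z<b)]
    k=sel(.112,.122);print(n,"knob",rect(k),k[:,2].mean())
    print(" jawtop",rect(sel(.069,.077)))
    print(" rim",rect(sel(.058,.0655)))
    print(" base",rect(sel(.010,.12)))
    t=W[np.hypot(W[:,0]-.5,W[:,1]+.17)<.15];t=t[(t[:,2]>.006)&(t[:,2]<.03)];print(" trivet",rect(t),np.median(t[:,2]))
E
```

```text
top knob (48, array([583.8, 239.4]), array([23.9, 25. ]), np.float32(122.4)) 0.11604952831992998
 jawtop (194, array([567.8, 213.2]), array([96.5, 65.6]), np.float32(57.7))
 rim (93, array([551.8, 187.1]), array([157.6,  64. ]), np.float32(59.3))
 base (1678, array([565.2, 206.2]), array([247.7, 222.1]), np.float32(45.1))
 trivet (2516, array([ 512.9, -169.3]), array([273.2, 274. ]), np.float32(148.5)) 0.011592175225145038
side knob (42, array([588. , 244.6]), array([24.1, 25.2]), np.float32(111.1)) 0.11754083338632856
 jawtop (118, array([583.8, 237. ]), array([50.7, 66.3]), np.float32(146.3))
 rim (130, array([556.3, 190.2]), array([161.5,  64.9]), np.float32(59.1))
 base (1516, array([564.8, 211.6]), array([241.8,  86.8]), np.float32(56.3))
 trivet (1001, array([ 504.3, -170.3]), array([253.3, 271. ]), np.float32(109.8)) 0.013429221603001718
```

```bash
cat >> h.py <<'E'
from scipy.spatial.transform import Rotation as Ro
def down(deg):  # tool pointing down, y axis at deg
    a=np.radians(deg);y=np.array([np.cos(a),np.sin(a),0]);z=np.array([0,0,-1.]);q=Ro.from_matrix(np.c_[np.cross(y,z),y,z]).as_quat()
    return np.r_[q[3],q[:3]]
def st():
    s=get_state();print("t",round(s["time"],2),"tcp",s["tcp_pos"].round(4),"F",s["contact_force"].round(1),"w",round(s["width"],4),"g",round(s["gripper_force"],1));return s
TH=57.5;U=np.array([np.cos(np.radians(TH)),np.sin(np.radians(TH)),0])
E
python3 - <<'E'
from h import *
q0=get_state()["qpos"];k=np.array([.586,.242,.30])
c=[]
for d in(TH+90,TH-90):
    q=ctrl.ik(k,down(d));print(d,None if q is None else np.round(q,2))
    if q is not None:c.append((np.abs(q-q0).max(),d))
    for p in ([.545,.178,.3],[.505,-.17,.3]):
        r=ctrl.ik(np.array(p),down(d));print("  ",None if r is None else np.round(r,2))
d=min(c)[1];print("use",d)
ctrl.movep(k,down(d));st()
k[2]=.17;ctrl.movel(k,max_speed=.2)
s=st()
p,dd=vision.grab_frame("wrist");cv2.imwrite("pics/w1.png",p)
c=vision.camera_info("wrist");print(c)
for m in models.masks_of("wrist","jaw_knob")[:2]:print(m["p"],m["point"])
E
```

```text
147.5 [ 0.17  0.7  -1.23  1.35  0.65  1.53  1.58]
   [ 0.33  0.59 -1.22  1.52  0.56  1.43  1.66]
   [ 1.03  0.52 -1.22  1.62  0.49  1.36  2.32]
-32.5 [ 0.19  0.73 -1.3   1.35  0.7   1.56 -1.6 ]
   [ 0.34  0.6  -1.23  1.52  0.56  1.43 -1.49]
   [ 0.71  0.35 -0.62  1.62  0.21  1.24 -0.52]
use -32.5
t 3.57 tcp [0.5865 0.2411 0.2998] F [ 0.4  0.2 -0.4] w 0.0854 g 0.0
t 4.37 tcp [0.5863 0.2426 0.1712] F [0.2 0.6 0. ] w 0.0857 g 0.0
{'mtx': array([[297.31863964,   0.        , 256.20810003],
       [  0.        , 297.31863964, 196.11900213],
       [  0.        ,   0.        ,   1.        ]]), 'hand_eye': array([[-7.39708677e-05, -9.64394873e-01, -2.64466490e-01,
         6.58812267e-02],
       [ 9.99999453e-01, -3.47314015e-04,  9.86805656e-04,
         5.12147635e-04],
       [-1.04352323e-03, -2.64466272e-01,  9.64394371e-01,
        -1.43017247e-01],
       [ 0.00000000e+00,  0.00000000e+00,  0.00000000e+00,
         1.00000000e+00]])}
0.58 [257.2, 200.9]
```

View pics/w1.png

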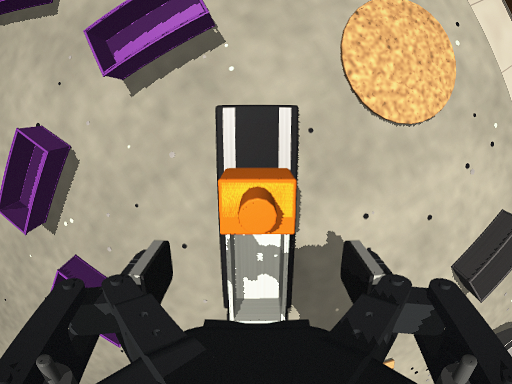

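The wrist view shows the gripper square to the clamp, with the knob centred between the fingers at about (258,209). I'll check its position from depth, then grip it and pull.

```bash
cat >> h.py <<'E'
def wristworld():
    s=get_state();p,d=vision.grab_frame("wrist");c=vision.camera_info("wrist");K=c["mtx"];H=c["hand_eye"]
    v,u=np.mgrid[:384,:512];x=(u-K[0,2])/K[0,0];y=(v-K[1,2])/K[1,1];r=np.hypot(x,y)+1e-9
    tn=np.tan(np.minimum(r,1.5))/r;P=np.stack([x*tn*d,y*tn*d,d],-1)@H[:3,:3].T+H[:3,3]
    q=s["eef_rot"];R=Ro.from_quat([q[1],q[2],q[3],q[0]]).as_matrix()
    return p,d,P@R.T+s["tcp_pos"]
E
python3 - <<'E'
from h import *
p,d,W=wristworld()
m=(d>0)&(np.abs(W[...,2]-.116)<.004)&(np.hypot(W[...,0]-.586,W[...,1]-.242)<.03)
q=W[m];(c,r)=cv2.minEnclosingCircle((q[:,:2]*1000).astype(np.float32));print("knob",m.sum(),c,r,q.mean(0))
k=np.r_[np.array(c)/1000,.083]
if np.hypot(*(k[:2]-[.586,.242]))>.006 or abs(r-14)>2: raise SystemExit("check")
k0=k.copy();k0[2]=.17
ctrl.movel(k,max_speed=.12);st()
ctrl.close_gripper(30);s=st()
s0=s["tcp_pos"];f0=s["contact_force"]@U
n=.050
ctrl.movel(s0+n*U,max_speed=.08);st()
while n<.066:
    n+=.002;ctrl.movel(s0+n*U,max_speed=.04);s=get_state()
    f=s["contact_force"]@U;a=(s["tcp_pos"]-s0)@U;print(round(n,3),round(a,4),round(f,1))
    if f-f0<-14:break
st()
E
```

```text
knob 1128 (585.8985595703125, 239.36318969726562) 13.872687339782715 [0.58646284 0.2401636  0.11662224]
t 5.39 tcp [0.5861 0.2399 0.0837] F [-0.2  0.2  1. ] w 0.0854 g 0.0
t 5.95 tcp [0.5854 0.24   0.0836] F [-4.1  0.5  4.5] w 0.027 g 29.9
t 6.72 tcp [0.6125 0.2829 0.0836] F [0.1 2.6 0.4] w 0.0275 g 29.6
0.052 0.0516 -2.1
0.054 0.0536 -3.0
0.056 0.056 -2.8
0.058 0.0567 -7.4
0.06 0.0568 -13.7
0.062 0.0569 -21.2
t 8.22 tcp [0.6159 0.2881 0.0834] F [-17.3 -14.1  15.8] w 0.0271 g 30.9
```

```bash
python3 - <<'E'
from h import *
s=get_state()["tcp_pos"]
ctrl.movel(s-.001*U,max_speed=.04);st()
ctrl.ungrasp();s=get_state()["tcp_pos"];st()
s[2]=.20;ctrl.movel(s,max_speed=.25)
ctrl.movel([.543,.172,.20],max_speed=.25);ctrl.pause(.2);st()
p,d,W=wristworld();cv2.imwrite("pics/w2.png",p)
np.save("w2",W)
near=np.hypot(W[...,0]-.543,W[...,1]-.172)<.085
m=(d>0)&near&(np.abs(W[...,2]-.062)<.006)
q=(W[m][:,:2]*1000).astype(np.float32);print(m.sum(),cv2.minAreaRect(q),np.median(W[m][:,2]))
V=np.array([-U[1],U[0]]);a=q@U[:2];b=q@V
print("along",np.percentile(a,[0,1,50,99,100]),"across",np.percentile(b,[0,1,99,100]))
print("est",np.array([.543,.172])*1000@np.c_[U[:2],V])
for i,x in enumerate(models.masks_of("wrist","loaf_pan")[:3]):print(x["p"],x["point"],x["mask"].sum())
E
```

```text
t 8.53 tcp [0.6153 0.2872 0.0835] F [-4.5 -0.5  5.6] w 0.0271 g 30.2
t 9.12 tcp [0.6154 0.2872 0.0834] F [0.9 0.3 0.1] w 0.0851 g 0.0
t 10.63 tcp [0.5432 0.1735 0.1999] F [-1.   0.   0.2] w 0.0855 g 0.0
1524 ((542.234619140625, 170.24539184570312), (117.47349548339844, 59.15901565551758), 57.817142486572266) 0.062076898831794056
along [376.06509114 376.67795288 435.58290561 493.4396422  493.55597043] across [-395.49488462 -395.16683773 -336.59258617 -335.98141903]
est [ 436.81701601 -365.54602244]
0.79 [254.4, 186.3] 7106
0.72 [36.7, 111.7] 4915
0.62 [90.1, 236.0] 4986
```

View pics/w2.png

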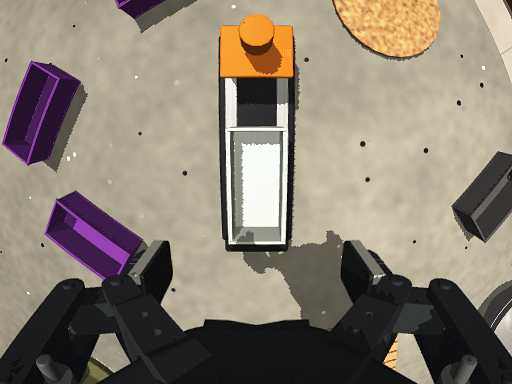

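The jaw is at its stop, with a clear gap to the pan. The pan rim spans (227–289, 127–245) and measures 117 x 59 mm, as it should. Next I'll measure the trivet by colour in the stored top and side pictures and grasp the pan.

```bash
python3 - <<'E'
from h import *
for n in("top","side"):
    im=cv2.imread(f"pics/{n}0.png");W=np.load(n+".npy");h=cv2.cvtColor(im,cv2.COLOR_BGR2HSV)
    m=(np.hypot(W[...,0]-.5,W[...,1]+.17)<.16)&(h[...,1]>90)&(W[...,2]>.008)&(W[...,2]<.02)
    q=W[m];print(n,m.sum(),cv2.minAreaRect((q[:,:2]*1000).astype(np.float32)),np.median(q[:,2]))
d=57.8-90
ctrl.movep([.5422,.1702,.10],down(d))
ctrl.movel([.5422,.1702,.026],max_speed=.1);st()
ctrl.close_gripper(45);ctrl.pause(.2);st()
ctrl.movel([.5422,.1702,.05],max_speed=.05);st()
ctrl.movel([.5422,.1702,.20],max_speed=.15);st()
p,dd,W=wristworld();cv2.imwrite("pics/w3.png",p)
p,_=vision.grab_frame("side");cv2.imwrite("pics/s3.png",np.vstack([cv2.resize(p[90:290,130:390],(520,400))]))
E
```

```text
top 2127 ((500.5574645996094, -169.404296875), (179.85671997070312, 179.92532348632812), 69.92997741699219) 0.012126019549242964
side 921 ((503.9368896484375, -165.90708923339844), (185.4304962158203, 179.20494079589844), 69.3032455444336) 0.013526344199669431
t 12.11 tcp [0.5424 0.1706 0.0264] F [ 0.4  0.1 -0.5] w 0.0852 g 0.0
t 12.69 tcp [0.5425 0.1704 0.0267] F [-0.5 -0.9  6.1] w 0.0557 g 48.7
t 13.32 tcp [0.5422 0.17   0.0501] F [ 0.2  0.6 -0.2] w 0.0555 g 48.0
t 14.47 tcp [0.5419 0.1697 0.199 ] F [ 0.1 -0.5 -0.7] w 0.0553 g 48.0
```

View pics/s3.png

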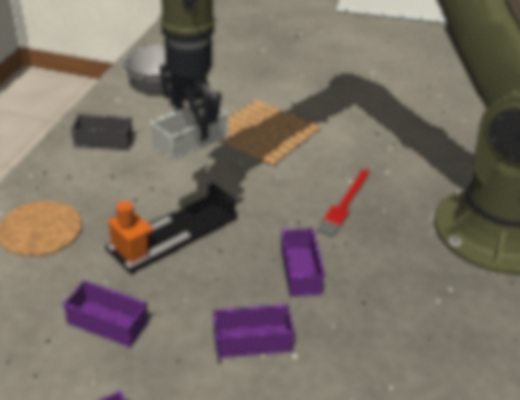

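View pics/w3.png

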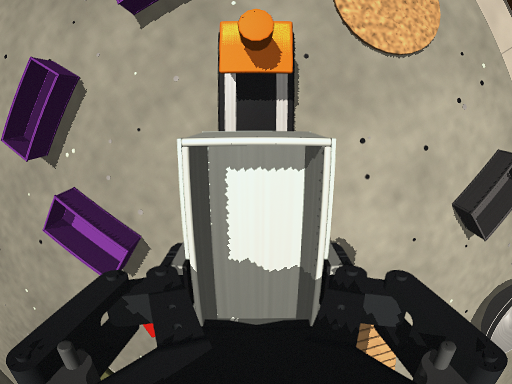

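The pan is held level and clear of the clamp, and the jaw is still fully open. Next I'll measure any slip, then carry it over.

```bash
python3 - <<'E'
from h import *
def pan(W,d,c,ang):
    s=get_state()["tcp_pos"];u=np.array([np.cos(np.radians(ang)),np.sin(np.radians(ang))]);v=np.array([-u[1],u[0]])
    a=(W[...,:2]-c)@u;b=(W[...,:2]-c)@v
    for lo,hi in((0,.02),(.02,.04),(.04,.064)):
        o=[]
        for sg in(1,-1):
            m=(d>0)&(a>lo)&(a<hi)&(sg*b>.022)&(sg*b<.034)
            z=W[...,2][m];o+= [len(z),np.percentile(z,95).round(4) if len(z) else None]
        print("rim-tcp z",lo,o,s[2].round(4))
    m=(d>0)&(np.abs(W[...,2]-s[2]-.0353)<.005)&(np.hypot(a,b)<.08);print("far end",a[m].max(),b[m].min(),b[m].max())
p,d,W=wristworld();pan(W,d,[.5419,.1697],57.8)
D=-20.1
ctrl.movep([.5012,-.1687,.16],down(D));ctrl.pause(.2);st()
p,d,W=wristworld();pan(W,d,[.5012,-.1687],69.9);cv2.imwrite("pics/w4.png",p)
h=cv2.cvtColor(p,cv2.COLOR_BGR2HSV);m=(d>0)&(h[...,1]>70)&(np.abs(W[...,2]-.012)<.006)&(np.hypot(W[...,0]-.501,W[...,1]+.169)<.14)
q=W[m];print(m.sum(),np.median(q[:,2]),cv2.minAreaRect((q[:,:2]*1000).astype(np.float32)))
E
```

```text
rim-tcp z 0 [4330, np.float64(0.2989), 4518, np.float64(0.2986)] 0.1991
rim-tcp z 0.02 [1507, np.float64(0.2351), 1567, np.float64(0.2351)] 0.1991
rim-tcp z 0.04 [1496, np.float64(0.2351), 1592, np.float64(0.2352)] 0.1991
far end 0.05896053970150277 -0.04172284784429042 0.04069415408330183
t 16.12 tcp [ 0.5018 -0.1674  0.1603] F [ 0.5 -0.5 -0.9] w 0.0554 g 48.0
rim-tcp z 0 [4382, np.float64(0.2602), 4460, np.float64(0.2601)] 0.1602
rim-tcp z 0.02 [1504, np.float64(0.1965), 1535, np.float64(0.1966)] 0.1602
rim-tcp z 0.04 [1606, np.float64(0.1966), 1661, np.float64(0.1966)] 0.1602
far end 0.06017689436887511 -0.04185553403135834 0.041001578912698206
7421 0.01230236615337843 ((506.3902893066406, -158.5248565673828), (155.6273651123047, 180.5115509033203), 69.95558166503906)
```

View pics/w4.png

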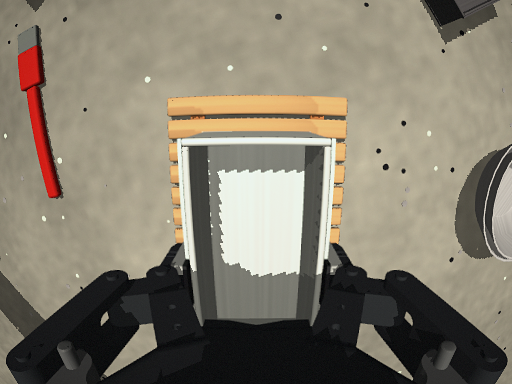

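The pan is square over the trivet, level and without slip. Trivet centre refined to about (0.502, -0.170). Now I'll lower it gently until contact.

```bash
python3 - <<'E'
from h import *
x=[.502,-.170]
ctrl.movel(x+[.06],max_speed=.1);ctrl.movel(x+[.029],max_speed=.06);ctrl.pause(.2);s=st();f0=s["contact_force"][2];z=.029
while z>.020:
    z-=.0007;ctrl.movel(x+[z],max_speed=.02);s=get_state();f=s["contact_force"][2]-f0
    print(round(z,4),s["tcp_pos"][2].round(4),round(f,1),end=" | ")
    if f>2.5:break
st();ctrl.ungrasp();ctrl.pause(.2);s=st()["tcp_pos"]
ctrl.movel([*s[:2],.06],max_speed=.08);ctrl.movel([*s[:2],.20],max_speed=.2);st()
p,d,W=wristworld()
c=np.array([.502,-.170]);m=(d>0)&(np.abs(W[...,2]-.060)<.005)&(np.hypot(W[...,0]-c[0],W[...,1]-c[1])<.085)
print("pan",m.sum(),np.median(W[...,2][m]),cv2.minAreaRect((W[m][:,:2]*1000).astype(np.float32)))
h=cv2.cvtColor(p,cv2.COLOR_BGR2HSV);m=(d>0)&(h[...,1]>70)&(np.abs(W[...,2]-.012)<.005)&(np.hypot(W[...,0]-c[0],W[...,1]-c[1])<.14)
print("triv",cv2.minAreaRect((W[m][:,:2]*1000).astype(np.float32)))
t,_=vision.grab_frame("side");cv2.imwrite("pics/f.png",np.hstack([cv2.resize(p,(400,300)),cv2.resize(t,(400,300))]))
E
```

```text
t 18.18 tcp [ 0.5022 -0.17    0.0293] F [-0.1 -0.4 -0.9] w 0.0555 g 48.0
0.0283 0.0284 -0.4 | 0.0276 0.0276 0.1 | 0.0269 0.0268 0.5 | 0.0262 0.0262 -0.2 | 0.0255 0.0255 0.2 | 0.0248 0.0248 -1.4 | 0.0241 0.0247 6.8 | t 19.93 tcp [ 0.502  -0.17    0.0247] F [-1.6  0.3  5.9] w 0.0553 g 48.6
t 20.54 tcp [ 0.502  -0.17    0.0241] F [-0.4 -0.2 -0.1] w 0.0852 g 0.0
t 21.99 tcp [ 0.5013 -0.1703  0.1988] F [0.3 0.9 0.6] w 0.0854 g 0.0
pan 1486 0.06003987314253326 ((502.6913757324219, -170.16162109375), (117.80087280273438, 59.05801773071289), 70.20067596435547)
triv ((502.38226318359375, -169.9646759033203), (179.47598266601562, 180.60304260253906), 69.94770812988281)
```

View pics/f.png

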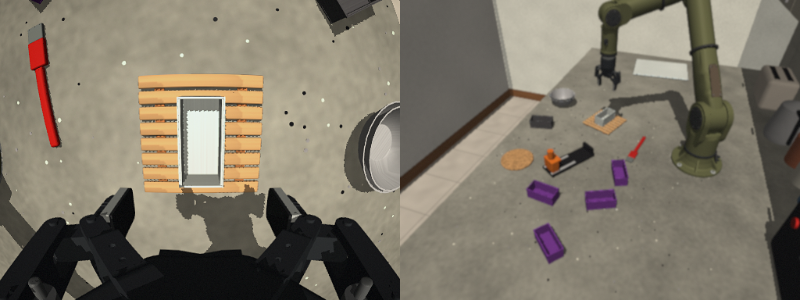

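The pan stands upright, within 1 mm of the trivet's centre (wrist view, about (200,142)). The jaw is fully open and the gripper is clear.

```bash
python3 -c "
from station import ticket
print(ticket.close_job())"
```

```text
the job is handed in; nothing more can be done
None
```

The job is handed in at about 22 s: the clamp's jaw is open at its stop, and the silver pan stands upright on the trivet, within 1 mm of its centre.

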